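# Pop the corner block out of the spring ejector and trap it on the slide

## Robot

A 6-joint arm with a two-finger parallel gripper is mounted at the origin on the work surface. World frame = base frame: x ahead of the robot, y to its left, z up, the work surface at z = 0. Lengths are in m, angles in degrees, forces in N, time in s.
With the tool pointing down it reaches from about 0.3 to 0.75 m from the base axis. Payload 8.5 kg.
Tool frame: the origin (TCP) lies on the centre line of the jaws, within the pads' length; the fingertips stand 19 mm ahead of it and the grasp point (between the pads) is the TCP (env.tcp_to_tips is the z of the fingertips in the tool frame, in m); z points along the fingers, y is the line along which they close (so a half turn about z gives the same grasp; the last joint's range is limited). The gripper opens to 85 mm and grips with 20 to 120 N. Pads are 22 mm wide; open, the fingers measure 114 mm over their backs; the gripper's body (76 mm by 85 mm) begins 54 mm behind the grasp point. The pads swing forward as they close: fully open they stand 13 mm farther back than shut.
Start: joints at [64.039, 21.807, 74.336, -0, 83.858, -12.336], TCP at [0.13, 0.535, 0.25] pointing down, gripper open.
Joint ranges: [-178.18, 178.18], [-50.72, 133.34], [12.68, 142.11], [-81.47, 261.47], [9.98, 163.14], [-165.26, 165.26]. Speed limits (degrees/s): [136.94, 136.94, 180, 180, 180, 180].

## Interface

Orientations are given as a 3x3 rotation matrix whose columns are the frame's x, y, z axes.
In Python, from rig import env gives the robot as it stands.
- The arm moves only by the tool servo_tool, never from a script. Its argument "steps" is a list of rows, each an object of numbers: "tx", "ty", "tz": the shift along the world's x, y, z in cm; "yaw": the turn about the world's z in degrees; "claw": the finger opening in cm, from 0 to 8.54. In form: [{"tx": .., "ty": .., "tz": .., "yaw": .., "claw": ..}, ...]. A call has 1 to 20 rows; each row shifts and turns the commanded pose from where the row before left it; what a row does not reach is not made up. A row lasts 1/10 s, in which the tool goes at most 50 mm and 8.59 degrees, less where a joint would pass 70% of its speed; a pose out of reach is approached as far as the arm can. A call with a gripper value outside its range is refused whole. The fingers move at their own pace and stop on an object; "newtons" is the grip in N (left out, the last holds). Time passes only in rows, so rows that do not move let the fingers close. It gives the time, the measured TCP pose, the force, the opening and the grip force at its end, in the units of the state.
- env.observe(): the state, without advancing time (a new reading comes with each control period).
- env.get_image(name): name is "side" or "top" or "wrist"; returns (picture, depth): 400x640x3 uint8, red, green, blue; 400x640 float32, m along the optical axis (not along the pixel's ray), 0 where there is no reading.
- env.camera_model(name): a dict with "fovy" (degrees; the focal length in pixels is half the picture's height over the tangent of half this angle, whatever the lens; pixels are square), "cx", "cy" (the principal point, pixels), "dist_coeffs" ([k1, k2, p1, p2, k3] as OpenCV has them; the pictures are not rectified), "T" (4x4, takes a point from camera to world coordinates). Camera axes: x right, y down, z forward; pixel columns grow to the right and rows downward; lengths in m; the calibration is good to about 2 mm. A picture is of the moment at which its call begins: read the wrist's pose just before it. camera_model takes no time and is no camera call; for the wrist camera it gives the pose at the moment of the call.
- env.close_job(): hands the job in; it is judged then, once.
The state is a dict: "time_s": time; "q": joint angles; "qvel": joint speeds; "joint_efforts": joint torques, N m; "position": TCP position; "tool_rot": TCP orientation; "ft_force": force on the tool from outside, world axes, zero at the start; "wrist_torque": the same for the moment, N m; "grip_width": finger opening in m; "gripper_force": force on a finger pad.
Only numpy, scipy, OpenCV 4.12 (cv2) and the standard library are available. Lean on these libraries where they do the work, as an engineer would, in place of code of your own. Each camera call takes 0.05 s, during which the arm holds its last target. There are 200 camera calls.

## Task

Press the orange pad of the spring ejector all the way down with one finger, and have the other finger standing in the slide so that the aluminium block that pops out is stopped against it on the open slide, clear of its blue pocket and before it drops into the bin. Do not pick the block up, and leave the jar, the tape and the screwdriver alone. Finish still holding: one finger keeping the pad down, the other keeping the block from sliding away.

Things in the scene. Friction and masses are not known exactly. Their poses are not given: they have to be found in the camera images.
- ejector: Fixed ejector unit, upright on the work surface, at a varying place and yaw. Origin on the work surface under the middle of the open slide; z up, x level and downhill along the slide, y across it towards the orange pad. Base from x = -190 to 150 mm. Highest part: the pocket's rear wall, 155 mm up at x = -165 mm.
- runout: The slide, a smooth trough falling 20 degrees, fixed on the ejector. Origin on its floor's centre line, 50 mm straight above the ejector's origin; x downhill along the floor, z square off the floor, y as the ejector's. 43 mm wide inside; open from x = -97 to +55 mm with lips 8 mm high, 4 mm thick; blue pocket with cheeks 34 mm high uphill of that.
- catch (a point): Where the orange catch tooth (24 mm wide, 8 mm high, 6 mm thick) comes up through the slide's floor, at slide x = -87 mm; point on the floor. The tooth is part of the pad and is below the floor once the pad has gone down about 9 mm. The slide is slippery: a freed block runs off the low end within about half a second.
- slide_end (a point): Centre of the low end of the slide's floor, at slide x = +55 mm, 31 mm above the work surface. Past it lies an open blue bin, 90 x 70 mm and 26 mm high, where an uncaught block drops.
- pad_top (a point): Centre of the top of the orange pad, level, 50 mm (ejector x) by 44 mm (y), at ejector x = 0, y = 80 mm; gap to the slide's lip 32 mm. Top 76 mm above the work surface at rest, 62 mm fully down. A fingertip at 62 mm height in the slide at ejector x = 0 stands 12 mm above the slide's floor, which falls 0.36 mm per mm of x.
- pad (a joint): How far the pad is pressed down, in m: 0 at rest, 0.014 fully down on its stop. A spring pushes it back: about 2.5 N to start it, 7.5 N fully down, plus up to 2 N of rubbing until the block is free. It springs up when let go.
- block: Loose aluminium block, 44 mm long (x, along the slide), 40 wide (y), 32 high (z), about 150 g, two dark holes on top. Origin at the centre of its underside, axes as the slide's. Starts in the pocket at slide x = -112 mm, front face against the catch; a spring pusher (black plate) behind it throws it 30 mm forward when the catch sinks, then it slides on.
- jar: Loose clear jar with red cap, 48 mm across, 75 mm high, standing; origin at the centre of its underside. To be left alone.
- tape: Loose roll of yellow tape lying flat, 90 mm across, 40 mm high; origin at the centre of its underside. To be left alone.
- driver: Loose screwdriver with a green handle, lying; its x runs along it from handle to tip. To be left alone.
Not all that is in view belongs to the job. Of the things like the block, leave any that is red or yellow; of the rest the larger one is meant.

How it is judged (in metres and radians):
On the way, in this order (a step that is already met when the one before it is completed fails the run):
1. the pad is pressed down and the block pops out of its pocket (value of joint pad above 0.007 m and x of block in the frame of runout above -0.098 m).
2. the block has come to rest against a finger on the open slide (x of block in the frame of runout between -0.075 and 0.033 m and linear speed of block below 0.015 m/s and contact force between block and the fingers above 0.03 N), for 0.3 s.
At the end, for the whole second after the job is handed in: The program ends holding: the pad is held at least 10 mm down, and the block lies flat (within 7 degrees) and still on the open slide, touching a finger, wholly out of the pocket (its centre beyond slide x = -75 mm) and wholly on the slide (below +33 mm) (all of step 2 and value of joint pad above 0.01 m and y of block in the frame of runout between -0.01 and 0.01 m and z of block in the frame of runout between -0.005 and 0.005 m and angle between the z axis of block and the z axis of runout, either way round below 0.12 rad); the arm keeps its last pose, push and grip.
It fails at once if the block is lifted more than 15 mm off the slide (z of block in the frame of runout above 0.015 m).
It fails at once if the block slides over the low end (x of block in the frame of runout above 0.05 m).
It fails at once if the block leaves the pocket without the pad being pressed (x of block in the frame of runout between -0.1 and -0.09 m and value of joint pad below 0.005 m).
It fails at once if the jar, the tape or the screwdriver is pushed more than 20 mm away, or the jar or tape is tipped (distance of any of jar, tape, driver from where it was at the start of the episode above 0.02 m or angle between any of jar, tape's own z axis and vertical above 0.3 rad).
It also fails if it takes over 29 s, if anything falls off the work surface, if the arm or the gripper's body presses on something with over 40 N, if the wrist force passes 120 N, or if a joint passes its speed limit or range.

## Working session

There is one attempt and no reset: what is moved stays moved. The work goes in short steps, Python scripts to look and compute and a tool call to move; the robot and the scene stay as the last step left them, time stands still between calls to the robot, and variables do not carry over. Pictures are saved under pics/ and viewed, at most 10 in all, crops included, and the job is handed in when it is done.

Besides the shell and the picture viewer there is one more tool, called by a JSON object that holds its "op" and its "data", one argument or row to a line. servo_tool: Moves the arm, as the interface text tells. Its arguments: {"type":"object","properties":{"steps":{"type":"array"},"newtons":{"type":"number"}},"required":["steps"]}

```bash
ls; mkdir -p pics; python3 - <<'E'
from rig import env
import cv2,numpy as np
for n in ("top","side"):
    im,d=env.get_image(n); m=env.camera_model(n)
    cv2.imwrite(f"pics/{n}0.png",im[:,:,::-1]); np.savez(f"pics/{n}0.npz",im=im,d=d,**{k:np.array(v) for k,v in m.items()})
    print(n,m)
print(env.observe()); print(env.tcp_to_tips)
E
```

```text
pics
top {'fovy': 55.545677232516084, 'cx': 324.0405195265074, 'cy': 200.93003401689046, 'dist_coeffs': array([-0.04548842,  0.        ,  0.        ,  0.        ,  0.        ]), 'T': array([[-0.00555438, -0.98578462,  0.16792211,  0.41513717],
       [-0.99991122,  0.0075091 ,  0.01100786,  0.02718755],
       [-0.01211233, -0.16784606, -0.9857388 ,  0.93634702],
       [ 0.        ,  0.        ,  0.        ,  1.        ]])}
side {'fovy': 56.466949423243335, 'cx': 321.1107284984137, 'cy': 205.32799954237885, 'dist_coeffs': array([-0.00028134,  0.        ,  0.        ,  0.        ,  0.        ]), 'T': array([[ 0.88664801, -0.30953969,  0.3435702 ,  0.28620574],
       [-0.46206711, -0.56297186,  0.68524205, -0.48462688],
       [-0.01868925, -0.76632099, -0.64218599,  0.57453378],
       [ 0.        ,  0.        ,  0.        ,  1.        ]])}
{'time_s': 0.1, 'q': array([ 6.40399231e+01,  2.18386824e+01,  7.43780652e+01, -1.02401665e-03,
        8.38570007e+01, -1.23365693e+01]), 'qvel': array([ 0.00786644, -0.03227283, -0.10586795,  0.02883357, -0.00065452,
       -0.03733008]), 'joint_efforts': array([ 5.05356293e-03, -4.49217331e+01, -2.31652343e+01, -1.10831304e-04,
        3.66458116e-03,  2.42711212e-05]), 'position': array([0.12946121, 0.53431647, 0.24977275]), 'tool_rot': array([[-9.71864826e-01,  2.35538659e-01, -5.47466565e-04],
       [ 2.35539155e-01,  9.71864162e-01, -1.16505477e-03],
       [ 2.57647696e-04, -1.26122556e-03, -9.99999171e-01]]), 'ft_force': array([-0.45374839, -0.53276484, -1.83483066]), 'wrist_torque': array([ 0.01666818, -0.03858815,  0.04267322]), 'gripper_force': 0.0, 'grip_width': 0.08554448938403147}
0.019
```

View pics/top0.png

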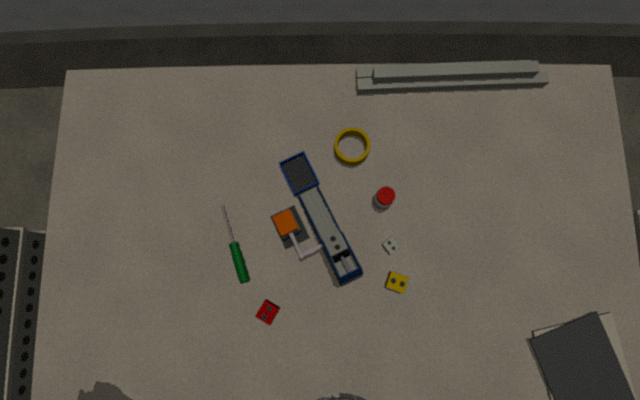

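View pics/side0.png

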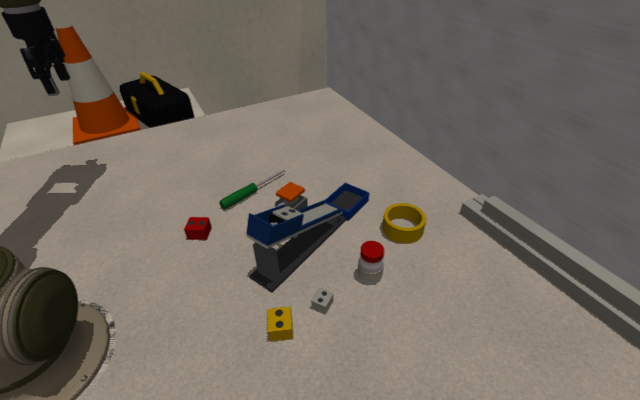

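Top view: the ejector runs from its pocket (345,262) to the bin (298,173), with the orange pad at (286,222). Block candidates are the grey one in the pocket (336,243), a small loose grey one (390,245), a yellow one (397,282) and a red one (267,312). The grey one in the pocket is meant: it's neither red nor yellow, and it's the larger of the two greys.

```bash
cat > h.py <<'E'
import cv2,numpy as np
def load(n): return dict(np.load(f"pics/{n}.npz"))
def ray(m,uv):
    f=200/np.tan(np.radians(float(m['fovy'])/2)); K=np.array([[f,0,m['cx']],[0,f,m['cy']],[0,0,1]],float)
    p=cv2.undistortPoints(np.array(uv,float).reshape(-1,1,2),K,np.array(m['dist_coeffs'],float)).reshape(-1,2)
    d=np.c_[p,np.ones(len(p))]@m['T'][:3,:3].T
    return m['T'][:3,3],d
def plane(m,uv,z):
    o,d=ray(m,uv); return o+d*((z-o[2])/d[:,2])[:,None]
def two(m1,uv1,m2,uv2):
    o1,d1=ray(m1,uv1);o2,d2=ray(m2,uv2);d1=d1[0];d2=d2[0]
    s=np.linalg.lstsq(np.c_[d1,-d2],o2-o1,rcond=None)[0]
    a=o1+s[0]*d1;b=o2+s[1]*d2
    return (a+b)/2,np.linalg.norm(a-b)
def blob(im,lo,hi,roi):
    x0,y0,x1,y1=roi
    h=cv2.cvtColor(im,cv2.COLOR_RGB2HSV); m=cv2.inRange(h,np.array(lo),np.array(hi)); k=np.zeros_like(m);k[y0:y1,x0:x1]=m[y0:y1,x0:x1]
    c=max(cv2.findContours(k,cv2.RETR_EXTERNAL,cv2.CHAIN_APPROX_NONE)[0],key=cv2.contourArea)
    M=cv2.moments(c); return c[:,0,:],(M['m10']/M['m00'],M['m01']/M['m00']),M['m00']
E
python3 - <<'E'
from h import *
t,s=load("top0"),load("side0")
ct,pt,a=blob(t['im'],(5,150,100),(18,255,255),(260,195,310,245)); cs,ps,b=blob(s['im'],(5,170,150),(18,255,255),(265,175,315,205))
print(pt,a,ps,b); P,e=two(t,pt,s,ps); print("pad",P,e)
w=plane(t,ct,P[2])[:,:2]; r=cv2.minAreaRect((w*1000).astype(np.float32)); print("rect",r); 
ws=plane(s,cs,P[2])[:,:2]; print("side rect",cv2.minAreaRect((ws*1000).astype(np.float32)))
cb,pb,ab=blob(t['im'],(105,120,50),(125,255,255),(275,145,322,200)); w=plane(t,cb,.026)[:,:2]; print("bin",pb,ab,cv2.minAreaRect((w*1000).astype(np.float32)))
d=t['d']; print("depth z pad", (t['T']@np.r_[np.array([0,0,0]),1])[:3])
for u,v in [(286,222),(336,243),(318,212),(310,195),(390,245),(397,282)]:
    o,dd=ray(t,(u,v)); print((u,v),np.round(o+dd[0]*d[v,u],4))
im=t['im'][140:300,255:415,::-1]; im2=s['im'][170:300,210:380,::-1]
cv2.imwrite("pics/c1.png",np.hstack([cv2.resize(im,(400,400),interpolation=2),cv2.resize(im2,(400,400),interpolation=2)]))
E
```

```text
(284.7176966292135, 221.71676029962543) 356.0 (289.77142857142854, 189.98095238095237) 210.0
pad [0.5152989  0.12634575 0.07680368] 0.0023151242296288012
rect ((514.5350341796875, 126.61492919921875), (47.502254486083984, 42.63222885131836), 26.386892318725586)
side rect ((516.665283203125, 126.57957458496094), (45.680755615234375, 40.439884185791016), 25.893686294555664)
bin (296.57817109144537, 182.85545722713863) 56.5 ((640.9466552734375, 100.92733001708984), (88.3043212890625, 64.6512680053711), 26.485137939453125)
depth z pad [0.41513717 0.02718755 0.93634702]
(286, 222) [0.5134 0.1236 0.0777]
(336, 243) [0.4626 0.0112 0.1202]
(318, 212) [0.5394 0.0514 0.0527]
(310, 195) [0.5826 0.0709 0.0398]
(390, 245) [ 0.4625 -0.1195  0.0251]
(397, 282) [ 0.3759 -0.1322  0.0304]
```

View pics/c1.png

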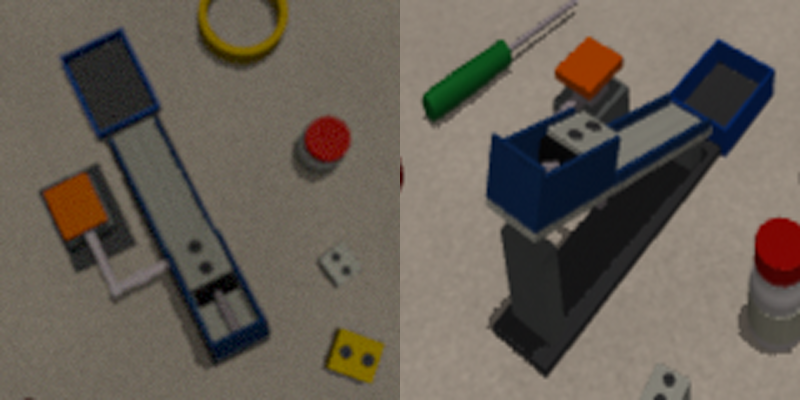

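The crop confirms it: the grey block with two dark holes sits in the blue pocket (crop ~(200,255) left, ~(575,130) right), and the loose grey one is smaller. The pad's two-view height of 76.8 mm, its size and the bin's yaw (26.4°) all agree. From these, the ejector origin is about (0.551, 0.055) with yaw 26.4°. Next I move above, with the fingers spanning the slide and pad.

{"op": "servo_tool", "data": {
  "steps": [
    {"tx": 2.54,"ty": -2.75,"yaw": 2.5,"claw": 7.0},
    {"tx": 2.54,"ty": -2.75,"yaw": 2.5,"claw": 7.0},
    {"tx": 2.54,"ty": -2.75,"yaw": 2.5,"claw": 7.0},
    {"tx": 2.54,"ty": -2.75,"yaw": 2.5,"claw": 7.0},
    {"tx": 2.54,"ty": -2.75,"yaw": 2.5,"claw": 7.0},
    {"tx": 2.54,"ty": -2.75,"yaw": 2.5,"claw": 7.0},
    {"tx": 2.54,"ty": -2.75,"yaw": 2.5,"claw": 7.0},
    {"tx": 2.54,"ty": -2.75,"yaw": 2.5,"claw": 7.0},
    {"tx": 2.54,"ty": -2.75,"yaw": 2.5,"claw": 7.0},
    {"tx": 2.54,"ty": -2.75,"yaw": 2.5,"claw": 7.0},
    {"tx": 2.54,"ty": -2.75,"yaw": 2.5,"claw": 7.0},
    {"tx": 2.54,"ty": -2.75,"yaw": 2.5,"claw": 7.0},
    {"tx": 2.54,"ty": -2.75,"yaw": 2.5,"claw": 7.0},
    {"tx": 2.54,"ty": -2.75,"yaw": 2.5,"claw": 7.0},
    {"tx": 2.54,"ty": -2.75,"yaw": 2.5,"claw": 7.0},
    {"tx": 2.5,"ty": -2.75,"yaw": 2.5,"claw": 7.0},
    {"tx": 0,"claw": 7.0},
    {"tx": 0,"claw": 7.0}
  ],
  "newtons": 20
}}

```text
invalid input at $.steps[0]: expected keys tx, ty, tz, yaw, claw
```

```bash
cat > look.py <<'E'
from rig import env
import sys
from h import *
o=env.observe(); print(o['time_s'],o['position'],np.degrees(np.arctan2(o['tool_rot'][1,1],o['tool_rot'][0,1])),o['ft_force'],o['grip_width'])
tag=sys.argv[1]
for n in sys.argv[2:]:
    m=env.camera_model(n); im,d=env.get_image(n)
    cv2.imwrite(f"pics/{n}{tag}.png",im[:,:,::-1]); np.savez(f"pics/{n}{tag}.npz",im=im,d=d,**{k:np.array(v) for k,v in m.items()})
E
python3 look.py 1 wrist side
```

```text
0.1 [0.12946121 0.53431647 0.24977275] 76.37661193923981 [-0.45374839 -0.53276484 -1.83483066] 0.08554448938403147
```

View pics/wrist1.png

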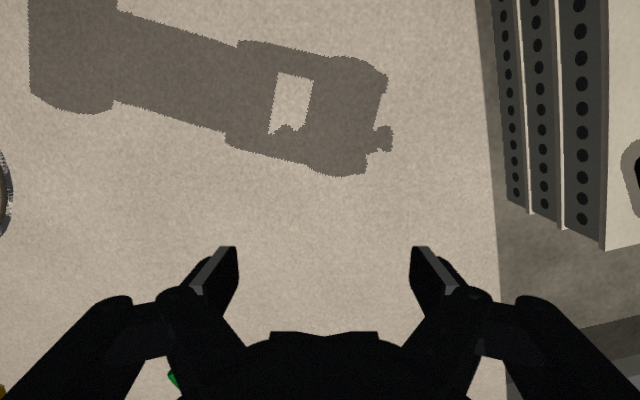

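The move was refused because every row needs all five keys, so the wrist picture only shows the arm's shadow at the start pose, with the fingertips near (225,250) and (422,250). I'm resending it with full rows.

{"op": "servo_tool", "data": {
  "steps": [
    {"tx": 2.54,"ty": -2.75,"tz": 0,"yaw": 2.5,"claw": 7.0},
    {"tx": 2.54,"ty": -2.75,"tz": 0,"yaw": 2.5,"claw": 7.0},
    {"tx": 2.54,"ty": -2.75,"tz": 0,"yaw": 2.5,"claw": 7.0},
    {"tx": 2.54,"ty": -2.75,"tz": 0,"yaw": 2.5,"claw": 7.0},
    {"tx": 2.54,"ty": -2.75,"tz": 0,"yaw": 2.5,"claw": 7.0},
    {"tx": 2.54,"ty": -2.75,"tz": 0,"yaw": 2.5,"claw": 7.0},
    {"tx": 2.54,"ty": -2.75,"tz": 0,"yaw": 2.5,"claw": 7.0},
    {"tx": 2.54,"ty": -2.75,"tz": 0,"yaw": 2.5,"claw": 7.0},
    {"tx": 2.54,"ty": -2.75,"tz": 0,"yaw": 2.5,"claw": 7.0},
    {"tx": 2.54,"ty": -2.75,"tz": 0,"yaw": 2.5,"claw": 7.0},
    {"tx": 2.54,"ty": -2.75,"tz": 0,"yaw": 2.5,"claw": 7.0},
    {"tx": 2.54,"ty": -2.75,"tz": 0,"yaw": 2.5,"claw": 7.0},
    {"tx": 2.54,"ty": -2.75,"tz": 0,"yaw": 2.5,"claw": 7.0},
    {"tx": 2.54,"ty": -2.75,"tz": 0,"yaw": 2.5,"claw": 7.0},
    {"tx": 2.54,"ty": -2.75,"tz": 0,"yaw": 2.5,"claw": 7.0},
    {"tx": 2.5,"ty": -2.75,"tz": 0,"yaw": 2.5,"claw": 7.0},
    {"tx": 0,"ty": 0,"tz": 0,"yaw": 0,"claw": 7.0},
    {"tx": 0,"ty": 0,"tz": 0,"yaw": 0,"claw": 7.0}
  ],
  "newtons": 20
}}

```text
time_s: 2.0
position: [0.5355, 0.0942, 0.2498]
tool_rot: [[-0.897, -0.443, -0.001], [-0.443, 0.897, 0.0], [0.001, 0.001, -1.0]]
ft_force: [-0.8, 0.8, 0.4]
grip_width: 0.07
gripper_force: 0.0
```

```bash
python3 look.py 2 wrist
```

```text
2.0 [0.53546746 0.09422963 0.24984565] 116.28071128524414 [-0.8396709   0.80896109  0.4195789 ] 0.07002472580143095
```

View pics/wrist2.png

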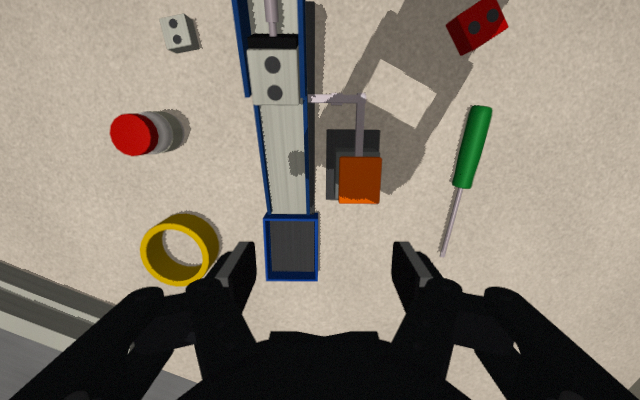

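Wrist view: the slide runs along column ~285, the pad is at (360,180), the block is in the pocket at (274,78), and the fingertips are near (247,243) and (400,243). I'll refine the pad and slide positions and get the tip height from depth.

```bash
python3 - <<'E'
from h import *
w=load("wrist2"); t=load("top0")
ey=np.radians(26.3)
c,p,a=blob(w['im'],(5,150,80),(18,255,255),(330,140,390,215))
print(p,a); P,e=two(w,p,t,(284.72,221.72)); print("2view",P,e)
r=cv2.minAreaRect((plane(w,c,.076)[:,:2]*1000).astype(np.float32)); print(r)
O=np.array(r[0])/1000-0.08*np.array([-np.sin(ey),np.cos(ey)]); print("origin",O)
# slide floor/lips: blue pixel columns at rows 120..200
h=cv2.cvtColor(w['im'],cv2.COLOR_RGB2HSV); b=cv2.inRange(h,np.array((105,120,40)),np.array((125,255,255)))
R=np.array([[np.cos(ey),np.sin(ey)],[-np.sin(ey),np.cos(ey)]])
for v in (120,140,160,180,200):
    u=np.where(b[v,240:325])[0]+240
    o,d=ray(w,[(x,v) for x in (u.min(),u.max())]); 
    # plane of the lip top: z = .0585 - .364*xe
    n=np.array([.364*np.cos(ey),.364*np.sin(ey),1]); k=.0585+n[:2]@O
    X=o+d*((k-o@n)/(d@n))[:,None]; print(v,u.min(),u.max(),np.round((X[:,:2]-O)@R.T*1000,1))
# finger points
d=w['d']; T=w['T']
vv,uu=np.mgrid[236:300:3,200:450:3]; o,dd=ray(w,np.c_[uu.ravel(),vv.ravel()]); X=o+dd*d[236:300:3,200:450:3].ravel()[:,None]
q=X[(d[236:300:3,200:450:3].ravel()>0)&(X[:,2]>.18)]; L=(q[:,:2]-[.53547,.09423])@R.T
for s in (-1,1):
    m=np.sign(L[:,1])==s; 
    if m.any(): print(s,m.sum(),"zmin",q[m,2].min(),np.round(L[m].min(0),4),np.round(L[m].max(0),4))
i=np.argsort(q[:,2])[:6]; print(np.c_[L[i],q[i,2]])
print((np.array([.53547,.09423])-O)@R.T)
E
```

```text
(359.3860494157523, 179.75782713406477) 1868.5
2view [0.51432089 0.12802607 0.06684726] 0.0020428625338677854
((512.78857421875, 126.63966369628906), (49.28026580810547, 44.24808883666992), 26.310501098632812)
origin [0.54823427 0.05492075]
120 256 307 [[-61.5 -23.6]
 [-61.4  26.3]]
140 259 307 [[-41.7 -23.4]
 [-41.6  25.6]]
160 261 308 [[-20.1 -24.2]
 [-20.   25.9]]
180 264 308 [[  3.5 -24. ]
 [  3.5  25.1]]
200 266 309 [[ 29.4 -24.9]
 [ 29.4  25.5]]
-1 278 zmin 0.23901159524042917 [-0.0144 -0.0467] [ 0.0102 -0.0302]
1 282 zmin 0.23994742368209848 [-0.0149  0.0329] [0.0097 0.0503]
[[-0.0075204  -0.03380173  0.2390116 ]
 [-0.00625636 -0.03369162  0.23986262]
 [ 0.00041283  0.03667615  0.23994742]
 [-0.0048396  -0.03366897  0.24037899]
 [-0.00156888  0.03641764  0.24049771]
 [-0.00323525 -0.03374642  0.24051587]]
[0.0059738  0.04089569]
```

The geometry is consistent: origin ≈ (0.549, 0.055), yaw 26.3°, slide centred, and the TCP at ejector (6, 41) mm. Descending to just above the pad.

{"op": "servo_tool", "data": {
  "steps": [
    {"tx": 0,"ty": 0,"tz": -2,"yaw": 0,"claw": 7.0},
    {"tx": 0,"ty": 0,"tz": -2,"yaw": 0,"claw": 7.0},
    {"tx": 0,"ty": 0,"tz": -2,"yaw": 0,"claw": 7.0},
    {"tx": 0,"ty": 0,"tz": -2,"yaw": 0,"claw": 7.0},
    {"tx": 0,"ty": 0,"tz": -2,"yaw": 0,"claw": 7.0},
    {"tx": 0,"ty": 0,"tz": -2,"yaw": 0,"claw": 7.0},
    {"tx": 0,"ty": 0,"tz": -1.5,"yaw": 0,"claw": 7.0},
    {"tx": 0,"ty": 0,"tz": -1,"yaw": 0,"claw": 7.0},
    {"tx": 0,"ty": 0,"tz": 0,"yaw": 0,"claw": 7.0},
    {"tx": 0,"ty": 0,"tz": 0,"yaw": 0,"claw": 7.0}
  ]
}}

```text
time_s: 3.05
position: [0.5356, 0.0949, 0.1059]
tool_rot: [[-0.896, -0.445, 0.001], [-0.445, 0.896, -0.0], [-0.001, -0.0, -1.0]]
ft_force: [0.3, 0.0, 1.2]
grip_width: 0.07
gripper_force: 0.0
```

```bash
python3 look.py 3 wrist side; python3 -c "
import cv2,numpy as np
a=cv2.imread('pics/wrist3.png')[0:400,120:520];b=cv2.imread('pics/side3.png')[140:300,210:370]
cv2.imwrite('pics/c3.png',np.hstack([a,cv2.resize(b,(400,400),interpolation=2)]))"
```

```text
3.05 [0.53557802 0.094935   0.10594543] 116.40423260625892 [0.32877932 0.04108658 1.19107962] 0.07003477617195106
```

View pics/c3.png

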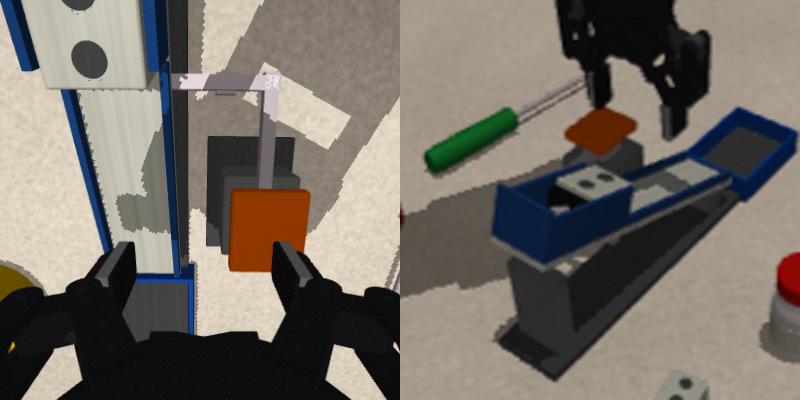

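The crop shows the slide finger (left, (125,250)) inside the trough and the other finger (right, (285,255)) over the pad, both still clear. Continuing down to touch the pad.

{"op": "servo_tool", "data": {
  "steps": [
    {"tx": 0,"ty": 0,"tz": -0.5,"yaw": 0,"claw": 7.0},
    {"tx": 0,"ty": 0,"tz": -0.4,"yaw": 0,"claw": 7.0},
    {"tx": 0,"ty": 0,"tz": -0.3,"yaw": 0,"claw": 7.0},
    {"tx": 0,"ty": 0,"tz": 0,"yaw": 0,"claw": 7.0},
    {"tx": 0,"ty": 0,"tz": 0,"yaw": 0,"claw": 7.0}
  ]
}}

```text
time_s: 3.65
position: [0.5356, 0.0945, 0.0932]
tool_rot: [[-0.896, -0.444, -0.0], [-0.444, 0.896, 0.0], [0.0, 0.0, -1.0]]
ft_force: [-0.2, 0.1, -0.4]
grip_width: 0.0698
gripper_force: 0.0
```

```bash
cat > padz.py <<'E'
import sys
from h import *
w=load("wrist"+sys.argv[1]); c,p,a=blob(w['im'],(5,150,60),(18,255,255),(330,140,460,300))
d=w['d']; v,u=np.mgrid[0:400,0:640]; m=np.zeros((400,640),np.uint8); cv2.drawContours(m,[c.reshape(-1,1,2)],-1,1,-1); m=cv2.erode(m,np.ones((9,9)))
k=(m>0)&(d>0); o,dd=ray(w,np.c_[u[k],v[k]]); print("pad z",np.median((o+dd*d[k][:,None])[:,2]),k.sum())
E
python3 padz.py 2; python3 padz.py 3; python3 look.py 4 wrist; python3 padz.py 4
```

```text
pad z 0.07682866939801575 1295
pad z 0.07682279229157296 4184
3.65 [0.53555854 0.09448013 0.09324693] 116.37024663806746 [-0.15902035  0.06687759 -0.39543514] 0.06978479387058158
pad z 0.0768513083071922 4447
```

{"op": "servo_tool", "data": {
  "steps": [
    {"tx": 0,"ty": 0,"tz": -0.3,"yaw": 0,"claw": 7.0},
    {"tx": 0,"ty": 0,"tz": -0.3,"yaw": 0,"claw": 7.0},
    {"tx": 0,"ty": 0,"tz": 0,"yaw": 0,"claw": 7.0},
    {"tx": 0,"ty": 0,"tz": 0,"yaw": 0,"claw": 7.0}
  ]
}}

```text
time_s: 4.1
position: [0.5355, 0.0945, 0.0872]
tool_rot: [[-0.896, -0.444, -0.0], [-0.444, 0.896, -0.0], [0.0, 0.0, -1.0]]
ft_force: [0.2, 0.2, 0.3]
grip_width: 0.0705
gripper_force: 0.0
```

```bash
python3 look.py 5 wrist; python3 padz.py 5
```

```text
4.1 [0.53552989 0.09448208 0.0872107 ] 116.37309498319938 [0.2443569  0.17121311 0.29956581] 0.07050176416841886
pad z 0.07669462865828522 4568
```

The tips are now right at the pad (76 mm), so I'm pressing 12 mm in one smooth motion.

{"op": "servo_tool", "data": {
  "steps": [
    {"tx": 0,"ty": 0,"tz": -0.4,"yaw": 0,"claw": 7.0},
    {"tx": 0,"ty": 0,"tz": -0.4,"yaw": 0,"claw": 7.0},
    {"tx": 0,"ty": 0,"tz": -0.4,"yaw": 0,"claw": 7.0},
    {"tx": 0,"ty": 0,"tz": 0,"yaw": 0,"claw": 7.0},
    {"tx": 0,"ty": 0,"tz": 0,"yaw": 0,"claw": 7.0},
    {"tx": 0,"ty": 0,"tz": 0,"yaw": 0,"claw": 7.0}
  ]
}}

```text
time_s: 4.75
position: [0.5357, 0.0945, 0.0755]
tool_rot: [[-0.896, -0.444, 0.0], [-0.444, 0.896, 0.0], [-0.0, -0.0, -1.0]]
ft_force: [-0.8, -0.1, 4.8]
grip_width: 0.0699
gripper_force: 3.2
```

```bash
python3 look.py 6 wrist side; python3 padz.py 6;  python3 -c "
import cv2,numpy as np
a=cv2.imread('pics/wrist6.png')[0:400,120:520];b=cv2.imread('pics/side6.png')[140:300,210:370]
cv2.imwrite('pics/c6.png',np.hstack([a,cv2.resize(b,(400,400),interpolation=2)]))"
```

```text
4.75 [0.53571592 0.09452605 0.07545954] 116.37571471457129 [-0.7500566  -0.09533764  4.83281434] 0.06992655967822445
pad z 0.06493973451980126 4584
```

View pics/c6.png

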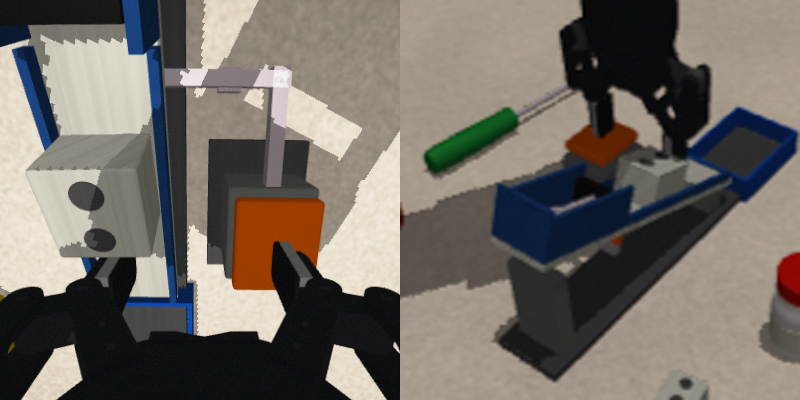

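The block has popped out and rests flat against the slide finger (crop (90,200), finger at (115,265)). The pad is about 11.8 mm down, so I'm pressing the rest of the way to the stop.

{"op": "servo_tool", "data": {
  "steps": [
    {"tx": 0,"ty": 0,"tz": -0.1,"yaw": 0,"claw": 7.0},
    {"tx": 0,"ty": 0,"tz": -0.1,"yaw": 0,"claw": 7.0},
    {"tx": 0,"ty": 0,"tz": -0.05,"yaw": 0,"claw": 7.0},
    {"tx": 0,"ty": 0,"tz": 0,"yaw": 0,"claw": 7.0},
    {"tx": 0,"ty": 0,"tz": 0,"yaw": 0,"claw": 7.0},
    {"tx": 0,"ty": 0,"tz": 0,"yaw": 0,"claw": 7.0},
    {"tx": 0,"ty": 0,"tz": 0,"yaw": 0,"claw": 7.0}
  ]
}}

```text
time_s: 5.55
position: [0.5357, 0.0945, 0.0733]
tool_rot: [[-0.896, -0.444, 0.001], [-0.444, 0.896, 0.0], [-0.001, -0.0, -1.0]]
ft_force: [-1.5, -0.3, 8.1]
grip_width: 0.0699
gripper_force: 4.4
```

```bash
python3 look.py 7 wrist; python3 padz.py 7; python3 - <<'E'
from h import *
# block top: depth plane at the block's top
R=lambda a:np.array([[np.cos(a),np.sin(a)],[-np.sin(a),np.cos(a)]])
O=np.array([.549,.055]); e=np.radians(26.3)
for n in ("wrist6","wrist7"):
    w=load(n); d=w['d']; v,u=np.mgrid[120:255:3,140:285:3]; o,dd=ray(w,np.c_[u.ravel(),v.ravel()]); X=o+dd*d[120:255:3,140:285:3].ravel()[:,None]
    L=np.c_[(X[:,:2]-O)@R(e).T,X[:,2]-.05]; c,s=np.cos(np.radians(20)),np.sin(np.radians(20))
    S=np.c_[L[:,0]*c-L[:,2]*s,L[:,1],L[:,0]*s+L[:,2]*c]; k=(abs(S[:,2]-.032)<.004)&(abs(S[:,1])<.024)&(S[:,0]<-.015); T=S[k]
    a=np.linalg.lstsq(np.c_[T[:,:2],np.ones(len(T))],T[:,2],rcond=None)[0]
    print(n,k.sum(),T.min(0),T.max(0),"tilt deg",np.degrees(a[:2]))
E
```

```text
5.55 [0.53572473 0.09454443 0.07326436] 116.38083633988525 [-1.46283878 -0.32047726  8.09578607] 0.06989188587638431
pad z 0.06277270937760672 4588
wrist6 1050 [-0.06289702 -0.02004239  0.02800395] [-0.02054535  0.02046754  0.03414654] tilt deg [ 1.09716922 -0.25551561]
wrist7 1065 [-0.06281998 -0.01974302  0.02806332] [-0.02188399  0.02046282  0.03421992] tilt deg [ 1.20121286 -0.24276823]
```

The pad is 14 mm down with 8 N on it. The block's centre is at slide x ≈ -42 mm, y ≈ 0, tilted about 1°, and it hasn't moved between the two looks. Handing in.

```bash
python3 -c "
from rig import env
print(env.close_job())"
```

```text
the job is handed in; nothing more can be done
None
```

I handed the job in still holding: one finger keeps the pad about 14 mm down, and the other stops the block flat and still on the open slide at slide x ≈ -42 mm; the verdict was not shown.

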